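# Chock the row of clay rollers on the ware board

## Task

Three wooden clay rollers lie side by side on the board against its stop rail, but nothing holds the open side of the row. Set the sloped wooden chock flat on the board with its thin nose tucked squarely under the outermost roller, touching it or almost, at about the middle of its length, so that the row stays together against the rail. Leave the plain square block where it is.

Things in the scene. Friction and masses are not known exactly. Their poses are not given: they have to be found in the camera images.
- chock_heel (a point): Loose pale wooden chock, flat on the table left or right of the board, 101 x 45 wide x 50 high. Rear 45 mm (heel) is a flat-topped block; then the top slopes down over 56 mm (black rubber facing) to a nose 5 mm thick. Point: heel centre, 25 mm up, grip here across the width. x: heel to nose (nose edge 78.5 mm ahead, rear face 22.5 behind), z up. Slope touches a roller when its axis is 93.5 mm ahead of this point.
- roller0_center (a point): Centre of the outermost roller (nearest the robot, farthest from the rail): wooden cylinder on its side, 50 mm diameter, 200 mm long, plus a 22 mm thick, 55 mm long handle at each end. Point: on its axis, half-way along, 25 mm above the board; y along the axis, x and z turn as it rolls. Two equal rollers lie between it and the rail, parallel, under 1 mm apart; it can roll.
- board: Fixed plywood board under the row, 300 (x) x 340 (y) x 18 mm thick; origin: centre of its underside, on the table. x runs square to the rollers, from the open side towards the stop rail; y along the rollers, z up. Rail 25 mm wide, 22 mm above the board, along the +x edge, away from the robot; the open side, with about 120 mm of bare board, faces the robot.
- block_center (a point): Bystander: centre of a plain square block of the same pale wood, 70 x 70 x 50 mm, lying flat on the table on the other side of the board from the chock, with no sloped face; z up.
There are look-alikes about, which are no part of the job. Leave any blue or turquoise look-alike of the part that bears chock_heel alone.

How it is judged:
At the end, for the whole second after the job is handed in: Chock flat on the board and at rest, nose to the outer roller and square to it within 12 degrees, roller axis 86 to 107 mm ahead of the heel centre (93.5 = touching), within 50 mm sideways; roller at rest in its row within 12 mm, parallel within 8 degrees; block not moved over 30 mm (x of roller0_center in the frame of chock_heel between 0.086 and 0.107 m and y of roller0_center in the frame of chock_heel between -0.05 and 0.05 m and angle between chock_heel's own z axis and vertical below 0.12 rad and angle between the x axis of chock_heel and the x axis of board, either way round below 0.22 rad and z of chock_heel in the frame of board between 0.035 and 0.051 m and x of roller0_center in the frame of board between -0.016 and 0.012 m and y of roller0_center in the frame of board between -0.05 and 0.05 m and z of roller0_center in the frame of board between 0.038 and 0.05 m and angle between the y axis of roller0_center and the y axis of board, either way round below 0.15 rad and linear speed of each of chock, roller0 below 0.01 m/s).
It fails at once if the plain square block is moved more than 30 mm (distance of block_center from where it was at the start of the episode above 0.03 m).
It also fails if it takes over 38 s, if anything falls off the work surface, if the arm or the gripper's body presses on something with over 40 N, if the wrist force passes 120 N, or if a joint passes its speed limit or range.

## Robot

A 6-joint arm with a two-finger parallel gripper is mounted at the origin on the work surface. World frame = base frame: x ahead of the robot, y to its left, z up, the work surface at z = 0. Lengths are in m, angles in rad, forces in N, time in s.
With the tool pointing down it reaches from about 0.375 to 0.9 m from the base axis. Payload 3.1 kg.
Tool frame: the origin (TCP) lies midway between the tips of the shut fingers; the grasp point (between the pads) lies 19 mm behind it; z points along the fingers, y is the direction in which the jaws open and shut (so a half turn about z gives the same grasp; the last joint's range is limited). The gripper opens to 87 mm and grips with 3 to 60 N. Pads are 19 mm wide; open, the fingers measure 117 mm over their backs; the gripper's body (75 mm by 190 mm) begins 51 mm behind the grasp point.
Start: joints at [-1.341, 0.527, 1.433, -0, 1.181, -0.178], TCP at [0.248, -0.573, 0.223] pointing down, gripper open.
Joint ranges: [-3.08, 3.08], [-0.75, 2.2], [0.22, 2.44], [-1.43, 4.57], [0, 2.65], [-2.85, 2.85]. Speed limits (rad/s): [2.79, 2.79, 3.14, 3.14, 3.14, 3.14].

## Interface

Orientations are given as a unit quaternion [x, y, z, w].
In Python, from rig import robot gives the robot as it stands.
- The arm moves only by the tool move_arm, never from a script. Its argument "rows" is one flat list of numbers, 7 for each row, row after row: the shift along the world's x, y, z in mm, then the turn, a rotation vector about the world's x, y, z in rad, then the closure, from 0 (fully open) to 1 (shut). A call has 1 to 12 rows; each row shifts and turns the commanded pose from where the row before left it; what a row does not reach is not made up. A row lasts 1/10 s, in which the tool goes at most 50 mm and 8.59 degrees, less where a joint would pass 70% of its speed; a pose out of reach is approached as far as the arm can. A call with a gripper value outside its range is refused whole. The fingers move at their own pace and stop on an object; "grip_force" is the grip in N (left out, the last holds). Time passes only in rows, so rows that do not move let the fingers close. It gives the time, the measured TCP pose, the force and the opening at its end, in the units of the state.
- robot.get_obs(): the state, without advancing time (a new reading comes with each control period).
- robot.camera(name): name is "side" or "top" or "wrist"; returns a dict with "color" (400x640x3 uint8, red, green, blue), "z_map" (400x640 float32, m along the optical axis (not along the pixel's ray), 0 where there is no reading), "camera_matrix" (3x3 intrinsics, pixels), "R" (3x3) and "t" (3): a world point X has camera coordinates R X + t; the wrist camera has in their place "tool_from_camera" (4x4, takes a point from camera to tool coordinates, whose origin is the TCP and whose axes are the flange's). Camera axes: x right, y down, z forward; pixel columns grow to the right and rows downward; lengths in m; the calibration is good to about 2 mm. A picture is of the moment at which its call begins: read the wrist's pose just before it.
- robot.hand_in(): hands the job in, once; it reports no verdict.
Trained networks look in the newest picture that a camera, given by its name, has taken for a name from the list of things; names that differ only in an ending like _2 or _b are one class to them, and where a whole thing is asked for, a point or a joint stands for the part that bears it (a point fixed in the world has none). Each returns a list of dicts, best first, with "conf" (0 to 1); they miss things now and then, are a little off and sometimes report something else, mostly with a low value. They report only what shows in the picture. A call takes as long as a camera call. They do not tell look-alikes from the thing itself.
- robot.search_frame(camera, thing): "at" ([column, row] in pixels, amid what is visible of it).
- robot.spot_point(camera, thing): "at" ([column, row] in pixels: a listed point, or the origin of a listed thing).
The state is a dict: "time": time; "q": joint angles; "joint_velocities": joint speeds; "joint_torque": joint torques, N m; "position": TCP position; "tool_rot": TCP orientation; "ft_force": force on the tool from outside, world axes, zero at the start; "moment": the same for the moment, N m; "grip_width": finger opening in m.
Only numpy, scipy, OpenCV 4.12 (cv2) and the standard library are available. Lean on these libraries where they do the work, as an engineer would, in place of code of your own. Each camera call takes 0.05 s, during which the arm holds its last target.

## Working session

There is one attempt and no reset: what is moved stays moved. The work goes in short steps, Python scripts to look and compute and a tool call to move; the robot and the scene stay as the last step left them, time stands still between calls to the robot, and variables do not carry over. Pictures are saved under pics/ and viewed, and the job is handed in when it is done.

Besides the shell and the picture viewer there is one more tool, called after "Request:" as name(argument=value, ...) on one line, values as JSON. move_arm: Moves the arm, as the interface text tells. Its arguments: {"type":"object","properties":{"rows":{"type":"array","items":{"type":"number"}},"grip_force":{"type":"number"}},"required":["rows"]}

```bash
mkdir -p pics
cat > h.py <<'E'
import numpy as np, cv2
from rig import robot
def snap(n,f):
    c=robot.camera(n); cv2.imwrite('pics/'+f,c['color'][:,:,::-1]); return c
def world(c,u,v,T=None):
    z=c['z_map'][int(round(v)),int(round(u))]
    K=c['camera_matrix']; p=np.array([(u-K[0,2])/K[0,0]*z,(v-K[1,2])/K[1,1]*z,z])
    return c['R'].T@(p-c['t'])
def wz(c,u,v,Z):
    K=c['camera_matrix']; d=c['R'].T@np.array([(u-K[0,2])/K[0,0],(v-K[1,2])/K[1,1],1]); o=-c['R'].T@c['t']
    return o+d*(Z-o[2])/d[2]
E
python3 - <<'E'
from h import *
np.set_printoptions(precision=4,suppress=True)
for n in ['top','side']:
    c=snap(n,n+'1.png'); print(n,-c['R'].T@c['t'])
    for t in ['chock_heel','roller0_center','board','block_center']:
        for d in robot.spot_point(n,t)[:4]: print(t,d,world(c,*d['at']))
print(robot.get_obs())
E
```

```text
top [ 0.3844 -0.003   1.0547]
chock_heel {'at': [458.9, 171.3], 'conf': 0.96} [ 0.5696 -0.3595  0.0467]
chock_heel {'at': [441.3, 275.0], 'conf': 0.88} [ 0.3142 -0.3037  0.0503]
chock_heel {'at': [453.0, 236.1], 'conf': 0.66} [ 0.4079 -0.3371  0.0477]
roller0_center {'at': [303.1, 140.2], 'conf': 0.74} [0.647  0.0304 0.0646]
board {'at': [304.8, 143.3], 'conf': 0.95} [0.6399 0.0263 0.0615]
block_center {'at': [305.8, 145.7], 'conf': 0.68} [0.6348 0.0239 0.0572]
block_center {'at': [171.4, 233.9], 'conf': 0.59} [0.4161 0.3554 0.051 ]
side [0.4515 0.5862 0.7223]
chock_heel {'at': [395.6, 126.0], 'conf': 0.95} [ 0.3161 -0.2823  0.0501]
chock_heel {'at': [360.6, 120.1], 'conf': 0.85} [ 0.4089 -0.3269  0.033 ]
chock_heel {'at': [302.4, 110.2], 'conf': 0.77} [ 0.5741 -0.3439  0.0495]
chock_heel {'at': [252.2, 216.7], 'conf': 0.31} [0.6425 0.0627 0.0669]
roller0_center {'at': [252.8, 214.2], 'conf': 0.92} [0.6434 0.053  0.0635]
board {'at': [253.6, 221.8], 'conf': 0.86} [0.6371 0.0761 0.0666]
block_center {'at': [354.4, 372.9], 'conf': 0.68} [0.4214 0.3659 0.0478]
{'time': 0.5, 'q': array([-1.3405,  0.5276,  1.4328, -0.    ,  1.1813, -0.1785]), 'joint_velocities': array([-0.0005, -0.0022, -0.0007, -0.0003, -0.0005, -0.0007]), 'joint_torque': array([ -0.0016, -43.9606, -17.679 ,   0.0633,   0.0515,  -0.    ]), 'position': array([ 0.2484, -0.5735,  0.2225]), 'tool_rot': array([ 0.9792,  0.203 , -0.    , -0.    ]), 'ft_force': array([0.2178, 0.2724, 0.329 ]), 'moment': array([0.0108, 0.0219, 0.0151]), 'grip_width': 0.08712366848207223}
```

View pics/top1.png

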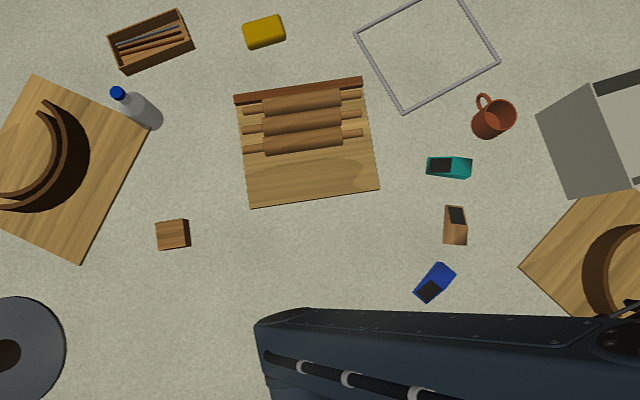

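View pics/side1.png

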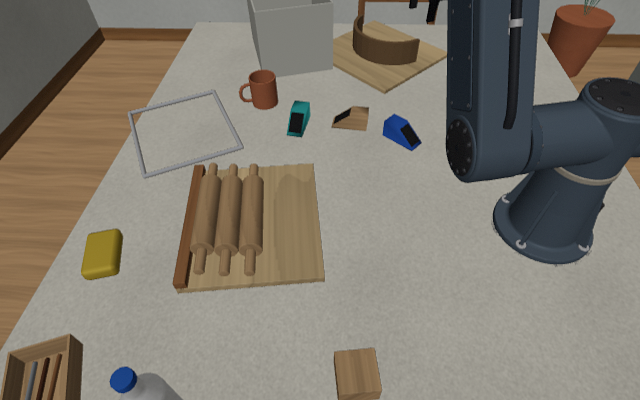

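Run:
```python
import cv2
a=cv2.imread('pics/top1.png')[140:320,390:530]
cv2.imwrite('pics/topz.png',cv2.resize(a,None,fx=3.3,fy=3.3,interpolation=cv2.INTER_CUBIC))
```

```text
(no output)
```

View pics/topz.png

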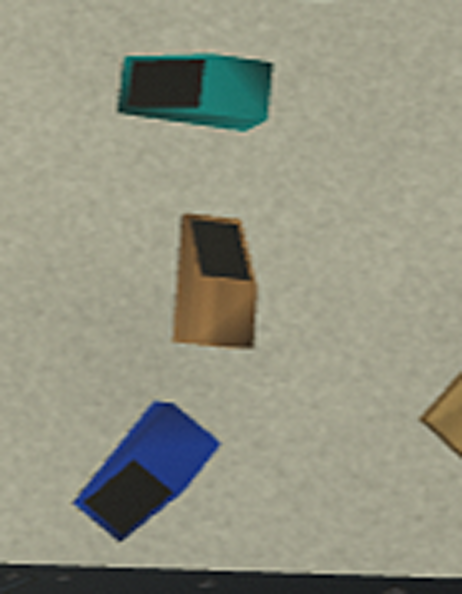

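The natural chock is at top (455,225): nose up in the image (+x) and heel at the bottom. It has a blue neighbour at (435,283) and a teal one at (450,167). The row of rollers is at (303,122), with the outermost roller at row ~140. Next I'll measure the geometry from depth.

```bash
cat >> h.py <<'E'
def cloud(c):
    K=c['camera_matrix']; z=c['z_map']; v,u=np.indices(z.shape)
    P=np.stack([(u-K[0,2])/K[0,0]*z,(v-K[1,2])/K[1,1]*z,z],-1).reshape(-1,3)
    if 'R' in c: W=(P-c['t'])@c['R']
    else: W=P
    W[z.ravel()==0]=np.nan
    return W
E
python3 - <<'E'
from h import *
np.set_printoptions(precision=4,suppress=True)
for n in ['top','side']:
    c=robot.camera(n); W=cloud(c); C=c['color'].reshape(-1,3).astype(int)
    m=(abs(W[:,0]-.43)<.08)&(abs(W[:,1]+.335)<.06)&(W[:,2]>.012)&~(C[:,2]>C[:,0]+15)
    for lab,mm in [('all',m),('top',m&(W[:,2]>.046))]:
        P=W[mm]; r=cv2.minAreaRect((P[:,:2]*1000).astype(np.float32)); print(n,lab,len(P),r, P.min(0),P.max(0))
    m=(abs(W[:,0]-.66)<.12)&(abs(W[:,1]-.02)<.2)
    P=W[m]
    # rollers: tops near z .068
    for lab,lo,hi in [('board',.012,.022)]:
        Q=P[(P[:,2]>lo)&(P[:,2]<hi)]
        print(lab,len(Q),cv2.minAreaRect((Q[:,:2]*1000).astype(np.float32)),np.median(Q[:,2]))
    Q=P[P[:,2]>.060]; ctr=Q.mean(0)
    print('rolltops',len(Q),ctr,cv2.minAreaRect((Q[:,:2]*1000).astype(np.float32)),np.percentile(Q[:,2],98))
    m=(abs(W[:,0]-.42)<.07)&(abs(W[:,1]-.36)<.07)&(W[:,2]>.046)
    print('block',cv2.minAreaRect((W[m][:,:2]*1000).astype(np.float32)))
E
```

```text
top all 786 ((435.5151062011719, -349.5007629394531), (46.949127197265625, 95.1044921875), 83.91156768798828) [ 0.3861 -0.3762  0.012 ] [ 0.4831 -0.3213  0.0557]
top top 362 ((415.35382080078125, -347.48480224609375), (46.34796905517578, 54.21678924560547), 83.27257537841797) [ 0.3861 -0.3723  0.046 ] [ 0.4426 -0.3213  0.0557]
board 6220 ((649.9446411132812, 25.479293823242188), (240.74862670898438, 361.2752990722656), 3.368436574935913) 0.01731012195456625
rolltops 3134 [0.6994 0.0358 0.0651] ((701.0913696289062, 34.94499969482422), (141.97911071777344, 210.07872009277344), 7.420882225036621) 0.06986012024073425
block ((416.260498046875, 360.6271667480469), (69.98966217041016, 70.55973052978516), 8.665966987609863)
side all 571 ((436.02069091796875, -349.1062316894531), (50.1202278137207, 94.67497253417969), 81.34888458251953) [ 0.3872 -0.3783  0.012 ] [ 0.4843 -0.3205  0.0544]
side top 195 ((415.38226318359375, -346.0579528808594), (49.85223388671875, 52.00544357299805), 84.33187866210938) [ 0.3889 -0.3724  0.0461] [ 0.4421 -0.3206  0.0544]
board 6603 ((658.8741455078125, 26.674652099609375), (378.75665283203125, 237.6492156982422), 89.9999771118164) 0.018368749727239165
rolltops 3496 [0.6998 0.0456 0.0656] ((702.2137451171875, 36.70305633544922), (140.06312561035156, 213.56614685058594), 8.31909465789795) 0.06971313337501234
block ((417.3114929199219, 361.2861633300781), (70.23993682861328, 70.45361328125), 8.916010856628418)
```

Run:
```python
from h import *
from scipy.optimize import least_squares
np.set_printoptions(precision=4,suppress=True)
for n in ['top','side']:
    c=robot.camera(n); W=cloud(c)
    m=(abs(W[:,0]-.69)<.13)&(abs(W[:,1]-.035)<.09)&(W[:,2]>.045)
    P=W[m]
    def f(p):
        s=(P[:,0]-.7)*np.cos(p[0])+(P[:,1]-.035)*np.sin(p[0])
        d=np.min([abs(np.hypot(s-p[1]-k,P[:,2]-p[2])-.025) for k in (-.0505,0,.0505)],0)
        return d
    r=least_squares(f,[.14,0,.043],loss='soft_l1',f_scale=.002); p=r.x
    # ends of roller0 body : t extents of points above .058
    s=(W[:,0]-.7)*np.cos(p[0])+(W[:,1]-.035)*np.sin(p[0]); t=-(W[:,0]-.7)*np.sin(p[0])+(W[:,1]-.035)*np.cos(p[0])
    k=(abs(s-p[1]+.0505)<.012)&(W[:,2]>.061)&(W[:,2]<.08)&(abs(t)<.2)
    lo,hi=t[k].min(),t[k].max(); 
    R=np.array([[np.cos(p[0]),-np.sin(p[0])],[np.sin(p[0]),np.cos(p[0])]])
    ctr=np.array([.7,.035])+R@[p[1]-.0505,(lo+hi)/2]
    tt=t[k]; lo2,hi2=np.percentile(tt,[1,99])
    print(n,'yaw',np.degrees(p[0]),'z',p[2],'len',hi-lo,lo2,hi2,'roller0',ctr,'res',np.median(f(p)))
    b=(W[:,2]>.010)&(W[:,2]<.024)&(s-p[1]<-.08)&(abs(t)<.15)&(s>-.3)
    print(' front edge of board rel roller0 axis', [np.percentile((s-p[1]+.0505)[b&(abs(t-q)<.03)],1) for q in (-.1,0,.1)])
    if n=='top': print(heel:=ctr-R@[.097,0], R@[1,0])
```

```text
top yaw 8.425556526735125 z 0.042102704902772396 len 0.19942911617812706 -0.09123684689509065 0.10420315000498567 roller0 [0.6514 0.0342] res 0.000947764487164434
 front edge of board rel roller0 axis [np.float64(-0.14808994620163973), np.float64(-0.1479631215893883), np.float64(-0.14809687193479118)]
[0.5555 0.02  ] [0.9892 0.1465]
side yaw 8.387017264765136 z 0.04313259627703849 len 0.1986972007095063 -0.08954173597885269 0.10526687643533132 roller0 [0.6523 0.0348] res 0.0006063833469025955
 front edge of board rel roller0 axis [np.float64(-0.14723076820923503), np.float64(-0.1473351202696398), np.float64(-0.14707231306912694)]
```

Request:
move_arm(rows=[20,28,-10,0,0,-0.065,0,20,28,-10,0,0,-0.065,0,20,28,-10,0,0,-0.065,0,20,28,-10,0,0,-0.065,0,20,28,-10,0,0,-0.065,0,20,28,-10,0,0,-0.065,0,20,28,-10,0,0,-0.065,0,22,30,-10,0,0,-0.065,0,0,0,0,0,0,0,0,0,0,0,0,0,0,0])

```text
time: 1.7
position: [0.4109, -0.347, 0.1425]
tool_rot: [0.999, -0.054, -0.0, 0.0]
ft_force: [0.1, -0.9, 0.1]
grip_width: 0.0868
```

Run:
```python
from h import *
from scipy.spatial.transform import Rotation as Ro
np.set_printoptions(precision=4,suppress=True)
o=robot.get_obs(); R=Ro.from_quat(o['tool_rot']).as_matrix(); print(o['position'],np.degrees(np.arctan2(R[1,1],R[0,1])),o['q'])
c=snap('wrist','w1.png'); T=c['tool_from_camera']
W=cloud(c); W=(W@T[:3,:3].T+T[:3,3])@R.T+o['position']
C=c['color'].reshape(-1,3).astype(int)
m=(abs(W[:,0]-.43)<.08)&(abs(W[:,1]+.345)<.06)&(W[:,2]<.07)&~(C[:,2]>C[:,0]+15)
for h in (.012,.045):
  P=W[m&(W[:,2]>h)]; print(len(P),cv2.minAreaRect((P[:,:2]*1000).astype(np.float32)),np.percentile(P[:,2],95))
```

```text
[ 0.4109 -0.347   0.1425] -96.21181493590858 [-0.9089  0.5236  1.7289 -0.0005  0.8889  0.7706]
5893 ((433.6670227050781, -350.2890319824219), (45.18016815185547, 94.29676818847656), 83.58395385742188) 0.05090480946943378
3227 ((413.98809814453125, -348.0547180175781), (45.137596130371094, 54.68607711791992), 83.58395385742188) 0.05115106608008921
```

View pics/w1.png

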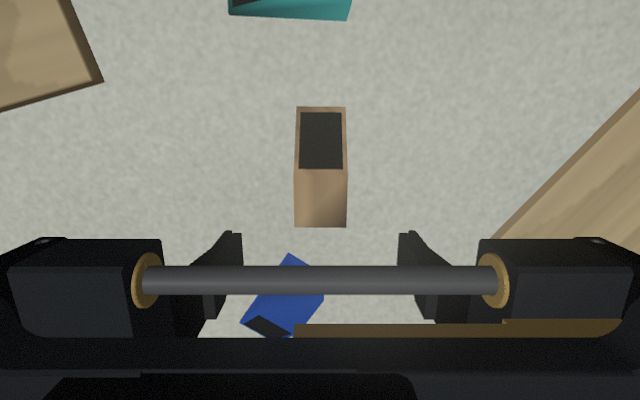

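The wrist view shows the natural chock at (320,165), square to the jaws, with the blue one clear behind it. The heel measures (0.410, -0.347) and agrees with the other cameras, so I'll descend and grip.

Request:
move_arm(rows=[0,0,-40,0,0,0,0,0,0,-40,0,0,0,0,0,0,-30,0,0,0,0,0,0,-15,0,0,0,0,0,0,-9,0,0,0,0,0,0,0,0,0,0,0,0,0,0,0,0,0,1,0,0,0,0,0,0,1,0,0,0,0,0,0,1,0,0,0,0,0,0,1,0,0,0,0,0,0,1,0,0,0,0,0,0,1], grip_force=30)

```text
time: 2.95
position: [0.4106, -0.3475, 0.0088]
tool_rot: [0.998, -0.055, 0.0, 0.0]
ft_force: [0.8, -0.2, 0.4]
grip_width: 0.0471
```

Request:
move_arm(rows=[0,0,0,0,0,0,1,0,0,0,0,0,0,1,0,0,10,0,0,0,1,0,0,40,0,0,0,1,0,0,40,0,0,0,1,0,0,30,0,0,0,1,0,0,0,0,0,0,1])

```text
time: 3.65
position: [0.4124, -0.3498, 0.133]
tool_rot: [0.998, -0.055, 0.003, 0.004]
ft_force: [1.2, -0.6, -1.3]
grip_width: 0.0447
```

```bash
cat > wc.py <<'E'
from h import *
from scipy.spatial.transform import Rotation as Ro
import sys
np.set_printoptions(precision=4,suppress=True)
o=robot.get_obs(); R=Ro.from_quat(o['tool_rot']).as_matrix(); print(o['position'],np.degrees(np.arctan2(R[1,1],R[0,1])),o['grip_width'],o['ft_force'])
c=snap('wrist',sys.argv[1]); T=c['tool_from_camera']
W=cloud(c)@T[:3,:3].T+T[:3,3]   # tool coords
m=(abs(W[:,1])<.035)&(W[:,0]>-.03)&(W[:,0]<.12)&(W[:,2]>-.05)&(W[:,2]<.03)
P=W[m]; print('tool frame',len(P),P.min(0),P.max(0)); print(cv2.minAreaRect((P[:,:2]*1000).astype(np.float32)))
for x in np.arange(-.02,.11,.01):
  q=P[abs(P[:,0]-x)<.003]; print(round(x,3),len(q),np.median(q,0) if len(q) else '')
E
python3 wc.py w2.png
```

```text
[ 0.4124 -0.3498  0.133 ] -96.3627399097194 0.044701448913467744 [ 1.1661 -0.5888 -1.3045]
tool frame 20921 [-0.0194 -0.0347 -0.05  ] [0.0775 0.0348 0.0057]
((29.073062896728516, 0.05267333984375), (69.47314453125, 96.88294982910156), 89.92484283447266)
-0.02 338 [-0.0179  0.     -0.0413]
-0.01 1427 [-0.0097  0.0007 -0.0415]
0.0 224 [-0.0011  0.0009 -0.0492]
0.01 1647 [ 0.0101 -0.0002 -0.0375]
0.02 1530 [ 0.0202  0.0007 -0.0412]
0.03 1752 [ 0.03    0.0002 -0.0351]
0.04 1594 [ 0.0399  0.0004 -0.0272]
0.05 1425 [ 0.0499  0.0007 -0.0191]
0.06 1289 [ 0.0599  0.0006 -0.0109]
0.07 1181 [ 0.0698  0.0006 -0.0031]
0.08 75 [ 0.0775 -0.0034  0.0039]
0.09 0 
0.1 0
```

View pics/w2.png

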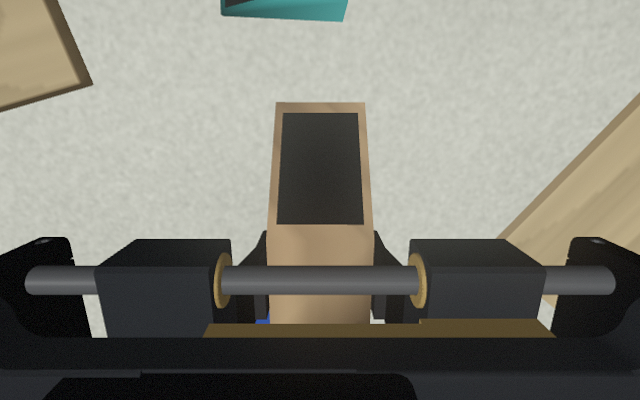

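Request:
move_arm(rows=[14,40,0,0,0,0.028,1,14,41,0,0,0,0.028,1,14,41,0,0,0,0.028,1,14,41,0,0,0,0.029,1,14,41,0,0,0,0.029,1,14,41,0,0,0,0.029,1,14,41,0,0,0,0.029,1,14,41,0,0,0,0.029,1,15,40,0,0,0,0.029,1,0,0,-40,0,0,0,1,0,0,0,0,0,0,1,0,0,0,0,0,0,1])

```text
time: 4.9
position: [0.5353, 0.0197, 0.0869]
tool_rot: [0.997, 0.073, -0.003, -0.001]
ft_force: [0.0, -0.2, -0.6]
grip_width: 0.0447
```

```bash
cat > rc.py <<'E'
from h import *
from scipy.spatial.transform import Rotation as Ro
from scipy.optimize import least_squares
import sys
np.set_printoptions(precision=4,suppress=True)
o=robot.get_obs(); R=Ro.from_quat(o['tool_rot']).as_matrix(); print(o['position'],np.degrees(np.arctan2(R[1,1],R[0,1])),R[:,2],o['grip_width'],o['ft_force'])
c=snap('wrist',sys.argv[1]); T=c['tool_from_camera']
Wt=cloud(c)@T[:3,:3].T+T[:3,3]; W=Wt@R.T+o['position']
m=(abs(W[:,0]-.69)<.13)&(abs(W[:,1]-.035)<.09)&(W[:,2]>.045)&(W[:,2]<.075)&(Wt[:,0]>.085)
P=W[m]
def f(p):
    s=(P[:,0]-.7)*np.cos(p[0])+(P[:,1]-.035)*np.sin(p[0])
    return np.min([abs(np.hypot(s-p[1]-k,P[:,2]-p[2])-.025) for k in (-.0505,0,.0505)],0)
r=least_squares(f,[.14,0,.043],loss='soft_l1',f_scale=.002); p=r.x
e=np.array([np.cos(p[0]),np.sin(p[0])]); a=np.array([.7,.035])+e*(p[1]-.0505)
print(len(P),'yaw',np.degrees(p[0]),'z',p[2],'res',np.median(f(p)),'TCP->axis dist',(a-o['position'][:2])@e,'lat of nominal ctr',(np.array([.652,.0345])-o['position'][:2])@[-e[1],e[0]])
b=(abs(W[:,0]-.6)<.06)&(abs(W[:,1]-.03)<.12)&(W[:,2]<.03)&(W[:,2]>.005); print('board z',np.median(W[b,2]),b.sum())
E
python3 rc.py w3.png; python3 -c "
from h import *
snap('side','side2.png')"
```

```text
[0.5353 0.0197 0.0869] -81.58793583889809 [-0.0059  0.0008 -1.    ] 0.044715269777176055 [ 0.0178 -0.182  -0.5861]
27406 yaw 8.535709376030532 z 0.042671354301650755 res 0.00040579475853770065 TCP->axis dist 0.11544665851048513 lat of nominal ctr -0.0026915499364717076
board z 0.01803585294900384 30471
```

View pics/w3.png

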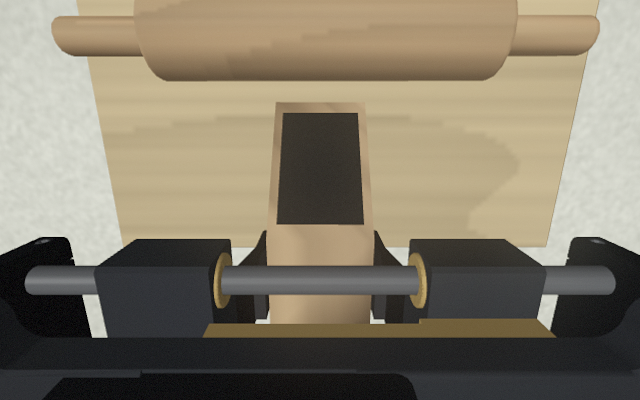

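View pics/side2.png

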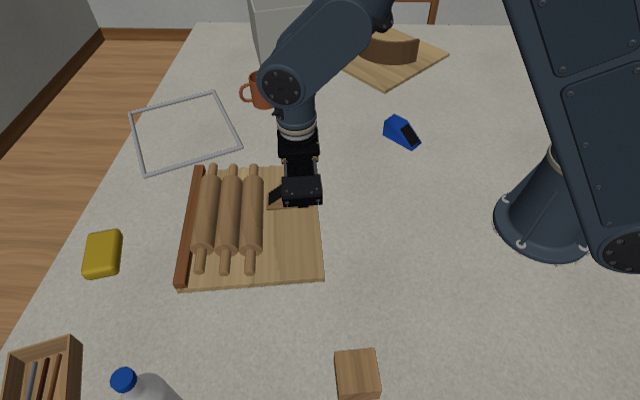

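The wrist view shows the chock held level on the middle of the row, square to it, with the nose short of the roller. TCP to roller axis is 115 mm. I'll lower it here and then slide forward.

Request:
move_arm(rows=[0,0,-25,0,0,0,1,0,0,-20,0,0,0,1,0,0,-10,0,0,0,1,0,0,-3,0,0,0,1,0,0,0,0,0,0,1,0,0,0,0,0,0,1,0,0,0,0,0,0,1])

```text
time: 5.7
position: [0.5382, 0.0194, 0.0315]
tool_rot: [0.997, 0.073, 0.001, 0.0]
ft_force: [0.9, 0.3, -1.4]
grip_width: 0.0446
```

```bash
python3 rc.py w4.png
```

```text
[0.5382 0.0194 0.0315] -81.59506973988962 [ 0.0019 -0.0003 -1.    ] 0.04464934666796947 [ 0.8862  0.3422 -1.3801]
36459 yaw 8.541637884058515 z 0.0427846999230086 res 0.0003921504184863471 TCP->axis dist 0.11285716793409717 lat of nominal ctr -0.001937540108379289
board z 0.01806968573827318 53059
```

Request:
move_arm(rows=[0,0,-3,0,0,0,1,0,0,-1,0,0,0,1,0,0,0,0,0,0,1,0,0,0,0,0,0,1,0,0,0,0,0,0,1])

```text
time: 6.25
position: [0.5375, 0.0196, 0.0267]
tool_rot: [0.997, 0.073, 0.0, -0.0]
ft_force: [-0.1, 1.1, 2.7]
grip_width: 0.0448
```

Request:
move_arm(rows=[4,0.6,0,0,0,0,1,4,0.6,0,0,0,0,1,4,0.6,0,0,0,0,1,3,0.4,0,0,0,0,1,1,0.1,0,0,0,0,1,0,0,0,0,0,0,1,0,0,0,0,0,0,1])

```text
time: 6.95
position: [0.5529, 0.0219, 0.0267]
tool_rot: [0.997, 0.073, -0.001, -0.0]
ft_force: [-3.9, 0.3, 6.0]
grip_width: 0.0447
```

```bash
python3 rc.py w5.png
```

```text
[0.5529 0.0219 0.0267] -81.57419891198502 [-0.0012  0.0001 -1.    ] 0.04472820416119288 [-3.9373  0.3136  6.0113]
40130 yaw 8.500575981734737 z 0.04270630996633687 res 0.000434664664008811 TCP->axis dist 0.09770629804963857 lat of nominal ctr -0.0022220847110111285
board z 0.01807535283262864 44093
```

View pics/w5.png

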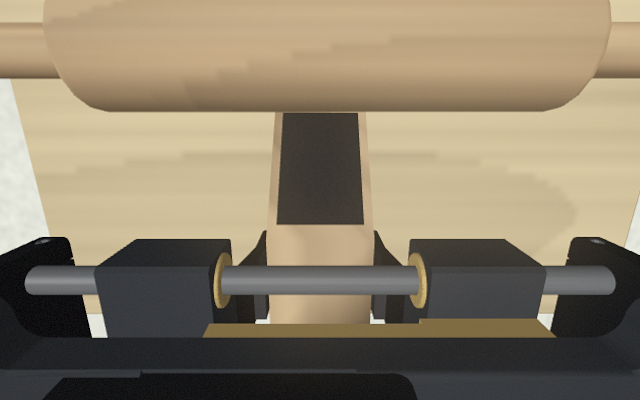

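The nose is tucked under the roller at (320,110), square to it, with the axis at 97.7 mm. I'll nudge it to near touch.

Request:
move_arm(rows=[1.5,0.2,0,0,0,0,1,1.5,0.2,0,0,0,0,1,0,0,0,0,0,0,1,0,0,0,0,0,0,1])

```text
time: 7.4
position: [0.556, 0.0223, 0.0267]
tool_rot: [0.997, 0.073, -0.001, -0.0]
ft_force: [-3.0, -0.2, 5.4]
grip_width: 0.0446
```

```bash
python3 rc.py w6.png
```

```text
[0.556  0.0223 0.0267] -81.58096697356687 [-0.001   0.0001 -1.    ] 0.044604975794577256 [-2.9701 -0.2042  5.4229]
39947 yaw 8.458498875934175 z 0.04270882111902947 res 0.00041068265821508215 TCP->axis dist 0.09462920439816726 lat of nominal ctr -0.002091342386069363
board z 0.01808286254905845 41080
```

Roller axis is at 94.6 mm, about 1 mm from touching, and only friction force shows. I'll release and retreat straight up.

Request:
move_arm(rows=[0,0,0,0,0,0,0.5,0,0,0,0,0,0,0,0,0,0,0,0,0,0,0,0,0,0,0,0,0,0,0,0,0,0,0,0,0,0,0,0,0,0,0,0,10,0,0,0,0,0,0,30,0,0,0,0,0,0,40,0,0,0,0,-20,0,40,0,0,0,0,-30,0,20,0,0,0,0,0,0,0,0,0,0,0])

```text
$.rows: bad value
```

```bash
sed 's/&(Wt\[:,0\]>.085)/\&(W[:,0]-.652+(W[:,1]-.0345)*.147>-.03)/' rc.py > rc2.py
cat >> rc2.py <<'E'
C=np.array([e,[-e[1],e[0]]])
L=(W[:,:2]-[.652,.0345])@C.T
m=(L[:,0]<-.035)&(L[:,0]>-.16)&(abs(L[:,1])<.06)&(W[:,2]>.03)&(W[:,2]<.09)
P=W[m]; print('chock high',cv2.minAreaRect((L[m]*1000).astype(np.float32)),'top z',np.percentile(P[:,2],90))
m2=m&(W[:,2]>.064); print('flat',cv2.minAreaRect((L[m2]*1000).astype(np.float32)), L[m2].min(0),L[m2].max(0))
print('axis shift from nominal',(a-[.652,.0345])@e)
A=np.c_[L[m2&(L[:,0]<-.085)],np.ones((m2&(L[:,0]<-.085)).sum())]; print('tilt',np.linalg.lstsq(A,W[m2&(L[:,0]<-.085),2],rcond=None)[0])
snap('side','side3.png')
E
python3 rc2.py w7.png
```

```text
[0.556  0.0224 0.0267] -81.5803330308352 [-0.001   0.0001 -1.    ] 0.044876130585637115 [-2.5377  0.6561  5.1533]
59034 yaw 8.51627010538668 z 0.04271122597576803 res 0.00037790179746372866 TCP->axis dist 0.09466109817950147 lat of nominal ctr -0.002209342142920604
board z 0.018069502773094714 41101
chock high ((-75.64118957519531, 2.2361679077148438), (81.2603988647461, 70.5932388305664), 0.0939188078045845) top z 0.06878834666325936
flat ((-91.71353912353516, 2.2012977600097656), (49.065269470214844, 70.59356689453125), 0.21028734743595123) [-0.1163 -0.0331] [-0.0672  0.0375]
axis shift from nominal -0.002054520436419954
tilt [0.1724 0.0033 0.0886]
```

View pics/w7.png

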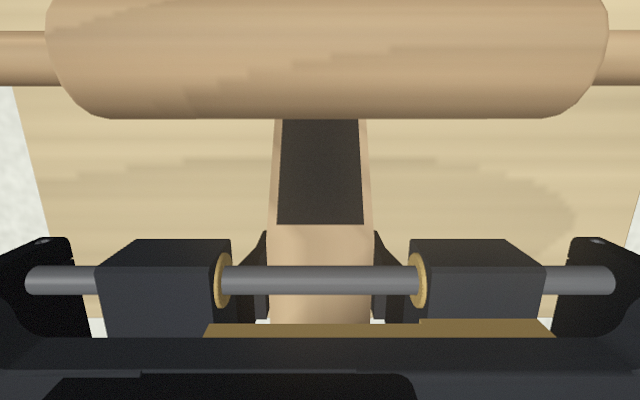

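View pics/side3.png

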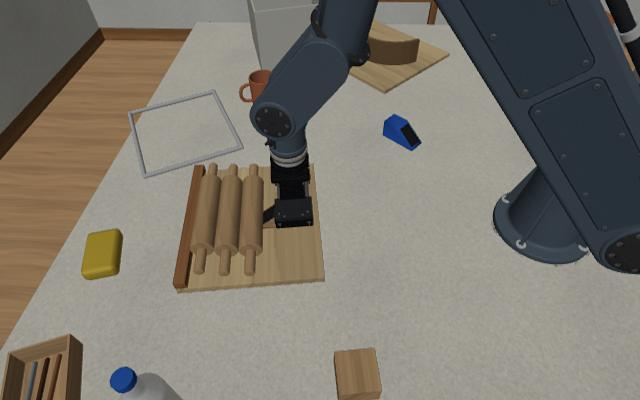

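The last move was refused because it had one number too many. The pictures show the chock still held in place and the row still tidy. I'll send the release again.

Request:
move_arm(rows=[0,0,0,0,0,0,0.5,0,0,0,0,0,0,0,0,0,0,0,0,0,0,0,0,0,0,0,0,0,0,0,0,0,0,0,0,0,0,0,0,0,0,0,0,0,10,0,0,0,0,0,0,30,0,0,0,0,0,0,40,0,0,0,0,-20,0,40,0,0,0,0,-30,0,20,0,0,0,0,0,0,0,0,0,0,0])

```text
time: 8.75
position: [0.5039, 0.0227, 0.1698]
tool_rot: [0.997, 0.073, 0.001, 0.0]
ft_force: [-0.4, -0.5, 0.8]
grip_width: 0.0869
```

```bash
python3 rc2.py w8.png
```

```text
[0.5039 0.0227 0.1698] -81.5711343580107 [ 0.0014 -0.0003 -1.    ] 0.08693445602637229 [-0.3883 -0.5489  0.8329]
12165 yaw 8.534616481603036 z 0.04268915224184028 res 0.00043241728723968087 TCP->axis dist 0.14586426814145864 lat of nominal ctr -0.010315517828267805
board z 0.018019828072759925 19799
chock high ((-77.69441986083984, 2.1880035400390625), (45.058082580566406, 85.48896789550781), 89.77334594726562) top z 0.06866339351210647
flat ((-94.04995727539062, 2.236461639404297), (45.040733337402344, 52.84428024291992), 89.6101303100586) [-0.1205 -0.0203] [-0.0675  0.0248]
axis shift from nominal -0.0023018311574625784
tilt [0.0013 0.0019 0.0682]
```

View pics/w8.png

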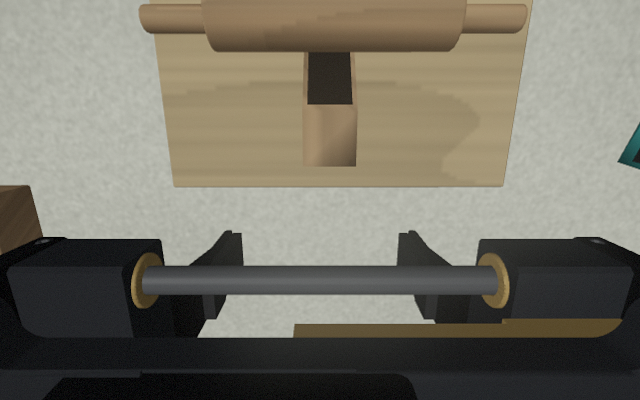

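View pics/side3.png

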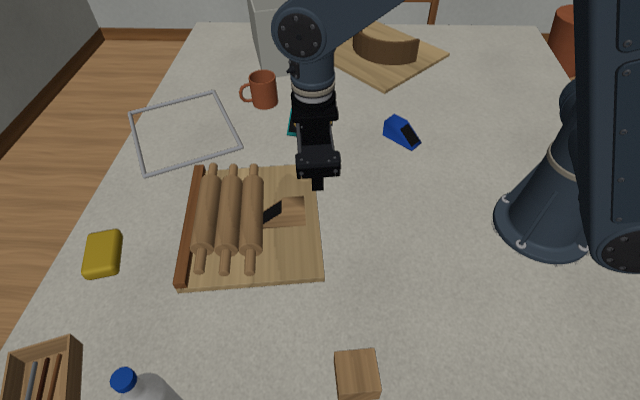

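The chock sits flat (top z 0.068, level) at (330,110) in the wrist view, with its nose under the roller. Heel to axis is about 95.7 mm, it is square within 0.5°, and the rollers and block haven't moved. Handing in.

```bash
python3 -c "
from rig import robot
print(robot.hand_in())"
```

```text
the job is handed in; nothing more can be done
None
```

I gripped the natural-wood chock by its heel and set it on the board. I then slid its nose under the outermost roller, released it and moved the arm clear. The job was handed in at about 9 s of the 38 s allowed.

The last checks, from the wrist camera after release:

| Check | Measured | Needed |
|---|---|---|
| Roller axis ahead of the heel centre | about 95.7 mm | 86–107 mm (93.5 = touching) |
| Sideways offset | about 2 mm | within 50 mm |
| Squareness to the roller | within about 0.5° | within 12° |
| Chock resting flat | top level at z ≈ 0.068 m (18 mm board + 50 mm chock) | flat on the board |

- **Row and bystanders:** The rollers stayed in their row at the same angle. In the side picture, the plain block and the blue chock look unmoved; the teal one is mostly hidden behind the gripper there.
- **Disagreements:** The wrist camera put the roller axis about 2 mm nearer the robot than the fixed cameras did, which is within the calibration error. The heel-to-axis distance was 94.6 mm just before release and 95.7 mm after.
- **Refused move:** My first release call was refused for one number too many. Nothing moved, and I sent it again correctly.

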